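# Push a rejected dust boot through the flap of the reject box

### The arm

A 6-joint arm with a two-finger parallel gripper is mounted at the origin on a cart in front of the work surface, level with it; the furniture and walls round the work are solid. World frame = base frame: x ahead of the robot, y to its left, z up, the work surface at z = 0. Lengths are in m, angles in rad, forces in N, time in s.
With the tool pointing down it reaches from about 0.35 to 0.775 m from the base axis. Payload 7.3 kg.
Tool frame: the origin (TCP) lies at the very end of the fingers, on their centre line; the grasp point (between the pads) lies 19 mm behind it (robot.tcp_to_grasp is the distance from the TCP to the grasp point, in m); x points along the fingers, y is the direction in which the jaws open and shut, and the axes are right-handed (so a half turn about x gives the same grasp; the last joint's range is limited). The gripper opens to 92 mm and grips with 3 to 60 N. Pads are 19 mm wide; open, the fingers measure 130 mm over their backs; the gripper's body (75 mm by 190 mm) begins 47 mm behind the grasp point.
Start: joints at [-1.487, 0.342, 1.524, -0, 1.275, -0.146], TCP at [0.12, -0.511, 0.204] pointing down, gripper open.
Joint ranges: [-2.53, 2.53], [-0.77, 2.02], [0.04, 2.7], [-1, 4.14], [0.28, 2.66], [-3.11, 3.11]. Speed limits (rad/s): [2.57, 2.57, 3.14, 3.14, 3.14, 3.14].

### API

Orientations are given as [roll, pitch, yaw] about the fixed x, y, z axes, in that order (R = Rz(yaw) Ry(pitch) Rx(roll)).
In Python, from cell import robot gives the robot as it stands.
- The arm moves only by the tool move_arm, never from a script. Its argument "increments" is a list of rows, each a list of 4 numbers: the shift along the tool's x, y, z normalised to -1 to 1, where 1 is 40 cm, then the turn about the tool's x normalised to -1 to 1, where 1 is 60 degrees. In form: [[dx, dy, dz, twist], ...]. A call has 1 to 5 rows; each row is the pose to reach, as a shift and turn from the pose commanded when the call began, along the tool's axes at that moment; what a row does not reach only later rows make up. A row lasts 1/8 s, in which the tool goes at most 62.5 mm and 10.7 degrees, less where a joint would pass 70% of its speed; a pose out of reach is approached as far as the arm can. A call with a number of a shift or a turn outside -1 to 1 is refused whole. A call with a gripper value outside its range is refused whole. "gripper" is the closure, from 0 (fully open) to 1 (shut), set as the call begins (left out, the last holds). The fingers move at their own pace and stop on an object; "squeeze" is the grip in N (left out, the last holds). Time passes only in rows, so rows that repeat a pose let the fingers close. It gives the time, the measured TCP pose, the force and the opening at its end, in the units of the state.
- robot.observe(): the state, without advancing time (a new reading comes with each control period).
- robot.read_camera(name): name is "side" or "top" or "wrist"; returns the picture (384x512x3 uint8, red, green, blue); there is no depth.
- robot.camera_params(name): a dict with "fx", "fy", "cx", "cy" (pixels), "R" (3x3) and "t" (3): a world point X has camera coordinates R X + t; the wrist camera has in their place "tool_from_camera" (4x4, takes a point from camera to tool coordinates, whose origin is the TCP and whose axes are the tool frame's). Camera axes: x right, y down, z forward; pixel columns grow to the right and rows downward; lengths in m; the calibration is good to about 2 mm. A picture is of the moment at which its call begins: read the wrist's pose just before it. camera_params takes no time and is no camera call.
- robot.hand_in(): hands the job in, once; it reports no verdict.
The state is a dict: "time": time; "qpos": joint angles; "qvel": joint speeds; "joint_efforts": joint torques, N m; "tool_pos": TCP position; "tool_rot": TCP orientation; "contact_force": force on the tool from outside, world axes, zero at the start; "torque": the same for the moment, N m; "opening": finger opening in m.
Only numpy, scipy, OpenCV 4.12 (cv2) and the standard library are available. Lean on these libraries where they do the work, as an engineer would, in place of code of your own. Each camera call takes 0.05 s, during which the arm holds its last target.

### The job

The rubber dust boot that stands alone on the open bench failed inspection: push it across the bench, up the ramp of the reject box and in through the gravity flap until it drops into the box, then draw back so that the flap swings shut behind it. Only push it with the fingertips, without gripping, lifting or flicking it, and leave the two good boots in their tray and the other loose things (castle nuts, marker, sleeve) where they are.

Things in the scene. Friction and masses are not known exactly. Their poses are not given: they have to be found in the camera images.
- boot_0: the rejected dust boot: black ribbed rubber dome, round, 45 mm in diameter at the foot (widest 3 mm up), narrowing to 19 mm at the top, 22 mm high, about 35 g, alone on the bench on its flat foot, to the left (+y) of the reject box's ramp, 9 cm or more from the ramp's foot. Origin at the centre of its underside. It slides, it does not roll; pads moving down against its side pin it to the ramp.
- reject_box: reject box of grey sheet metal with a barred lid, fixed to the bench. Origin on the bench right under the sill (upper end of its ramp), mid width; +x is the way parts are pushed in (roughly to the robot's right), z up. Box: x = 0 to 135 mm, 150 wide outside, 142 inside, top at 110 mm, floor at 3 mm. Behind the sill edge it drops straight: a boot whose middle is 5 to 10 mm past the sill tips in.
- ramp_foot (a point): middle of the foot of the steel ramp, at bench level, 175 mm before the sill (reject_box x = -175 mm). The ramp is flat and rises from here at 17.4 degrees straight to the sill. On it stand two guide strips 18 mm high, 155 mm apart at the foot and narrowing to 111 mm at the sill. Axes as for reject_box.
- sill (a point): middle of the sill edge, the upper end of the ramp, 55 mm above the bench; axes as for reject_box. The mouth above it is 112 mm wide and reaches up to the flap's hinge.
- hinge (a point): middle of the flap's hinge axis across the top of the mouth: 6 mm behind and 45 mm above the sill edge, barrel 3 mm in radius (its front is 3 mm behind the sill). Box front, header and lid (top at 110 mm) stand level with it or behind: upright fingers can come up to the sill edge; fingers that lean back (tips ahead) reach a little under the flap.
- flap (a joint): angle of the steel gravity flap in the mouth, rad: 0 = shut (as it starts), 1.2 = fully open. It hangs from the hinge, 107 mm wide, 47 mm long, about 45 g, shut 12 degrees in from plumb with its lower edge 16 mm behind the sill edge; it swings only inwards and up, yields to less than 0.5 N and falls shut by its weight. A boot pushed over the sill opens it.
- boot_1: a good dust boot, same shape as the rejected one, in the low dark steel tray (78 x 135 x 22 mm) at the back of the bench; leave it. Origin at the centre of its underside.
- boot_2: the other good dust boot in the tray; leave it. Origin at the centre of its underside.
- nut_0: castle nut, 25 x 22 x 18 mm, standing on the robot's side of the way from boot to ramp; leave it. Origin at the centre of its underside.
- nut_2: second castle nut, 25 x 22 x 18 mm, 3 to 8 cm to the left (+y) of the first; leave it. Origin at the centre of its underside.
- marker: white paint marker with a dark cap, 138 mm long (its y axis), 18 mm wide, lying between robot and boot; leave it. Origin at the middle of its underside.
- sleeve_b: black rubber sleeve, 75 mm long (its y axis), 18 mm thick, lying behind the boot; leave it. Origin at the middle of its underside.
Not all that is in view belongs to the job. Leave any purple or red look-alike of the boot_0 alone.

How it is judged:
On the way, in this order (a step that is already met when the one before it is completed fails the run):
1. the boot, pushed over the sill, holds the flap open (value of joint flap above 0.25 rad and x of boot_0 in the frame of reject_box above -0.035 m and contact force between boot_0 and flap above 0.01 N), for 0.05 s.
2. the boot has dropped into the box (x of boot_0 in the frame of reject_box between 0.002 and 0.135 m and height (world z) of boot_0 below 0.04 m), for 0.1 s.
At the end, for the whole second after the job is handed in: The rejected boot is inside the reject box, below the sill (any way up); the flap has swung shut (within 0.06 rad); no other loose thing has been shifted by more than 15 mm (all of step 2 and y of boot_0 in the frame of reject_box between -0.075 and 0.075 m and value of joint flap below 0.06 rad); the robot touches nothing.
It fails at once if the boot was lifted off the bench in front of the ramp (x of boot_0 in the frame of reject_box below -0.205 m and height (world z) of boot_0 above 0.015 m).
It fails at once if the boot was lifted off the ramp (height (world z) of boot_0 above 0.075 m).
It fails at once if the boot was flicked (faster than 0.5 m/s before it reached the mouth) (x of boot_0 in the frame of reject_box below -0.03 m and linear speed of boot_0 above 0.5 m/s).
It fails at once if the boot was gripped or jammed (more than 20 N from the fingers) (contact force between the fingers and boot_0 above 20 N).
It fails at once if another loose thing was shifted by more than 15 mm (distance of any of boot_1, boot_2, nut_0, nut_2, marker, sleeve_b from where it was at the start of the episode above 0.015 m).
It also fails if it takes over 48 s, if anything falls off the work surface, if the arm or the gripper's body presses on something with over 40 N, if the wrist force passes 120 N, or if a joint passes its speed limit or range.

## Working session

There is one attempt and no reset: what is moved stays moved. The work goes in short steps, Python scripts to look and compute and a tool call to move; the robot and the scene stay as the last step left them, time stands still between calls to the robot, and variables do not carry over. Pictures are saved under pics/ and viewed, and the job is handed in when it is done.

Besides the shell and the picture viewer there is one more tool, called after "Call:" as name([rows], argument=value, ...), one row to a line, values as JSON. move_arm: Moves the arm, as the interface text tells. Its arguments: {"type":"object","properties":{"increments":{"type":"array","items":{"type":"array","items":{"type":"number"}}},"gripper":{"type":"number"},"squeeze":{"type":"number"}},"required":["increments"]}

```bash
ls; mkdir -p pics; python3 - <<'E'
from cell import robot
import cv2,numpy as np
print(robot.observe())
for n in ["side","top","wrist"]:
    im=robot.read_camera(n); cv2.imwrite(f"pics/{n}0.png",im[:,:,::-1])
    p=robot.camera_params(n); print(n,{k:np.round(v,4).tolist() for k,v in p.items()})
E
```

```text
pics
{'time': 0.0, 'qpos': array([-1.48701276e+00,  3.42723964e-01,  1.52499669e+00,  1.64989045e-07,
        1.27538397e+00, -1.46021179e-01]), 'qvel': array([-0.00114633, -0.0014804 , -0.00019905, -0.00028654, -0.00290461,
        0.00116102]), 'joint_efforts': array([ 6.48721107e-04, -4.31244063e+01, -2.44215757e+01,  7.18913111e-02,
        5.58936386e-02, -1.33045824e-04]), 'tool_pos': array([ 0.11956317, -0.51076552,  0.20355143]), 'tool_rot': array([-1.71692185,  1.56928436,  1.6544755 ]), 'contact_force': array([-0.2399338 ,  0.08995679,  0.51454168]), 'torque': array([-0.04357247,  0.00696748, -0.01793599]), 'opening': 0.09168882748298662}
side {'fx': 439.785, 'fy': 439.785, 'cx': 261.7605, 'cy': 189.4787, 'R': [[-0.9966, -0.0823, -0.0071], [-0.0282, 0.4197, -0.9072], [0.0776, -0.9039, -0.4206]], 't': [0.5288, 0.0653, 0.9903]}
top {'fx': 398.9115, 'fy': 398.9115, 'cx': 258.9926, 'cy': 194.4734, 'R': [[0.0134, -0.9999, 0.0085], [-0.997, -0.014, -0.0763], [0.0764, -0.0074, -0.997]], 't': [0.1008, 0.558, 0.9895]}
wrist {'fx': 304.4908, 'fy': 304.4908, 'cx': 255.5191, 'cy': 194.0535, 'tool_from_camera': [[0.0005, -0.2933, 0.956, -0.1817], [1.0, -0.0, -0.0005, -0.0003], [0.0002, 0.956, 0.2933, -0.079], [0.0, 0.0, 0.0, 1.0]]}
```

View pics/top0.png

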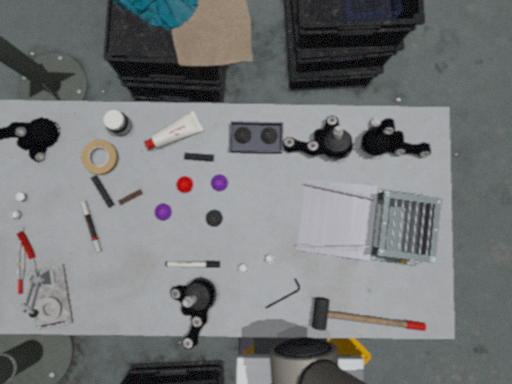

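View pics/side0.png

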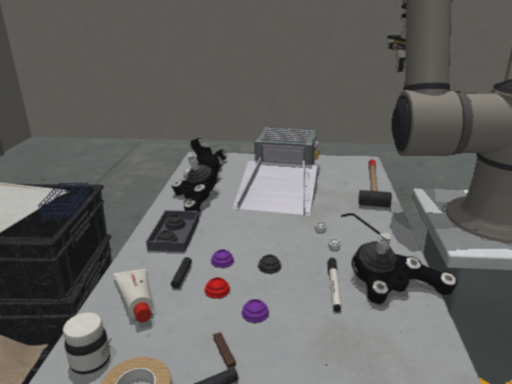

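View pics/wrist0.png

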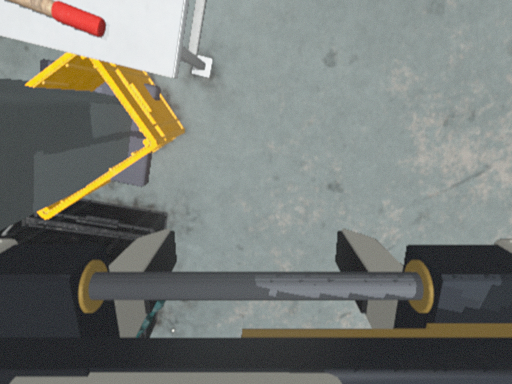

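The top view shows boot_0, black, at about (214,217), with the purple and red decoys around it. The marker is at (166–219,264), the nuts at (242,267) and (269,258), the ramp at x≈300–378 and the box at its right. I'll measure these next.

```bash
cat > h.py <<'E'
from cell import robot
import cv2,numpy as np
from scipy.spatial.transform import Rotation as Ro
def ray(n,px):
    p=robot.camera_params(n); R=np.array(p["R"]);t=np.array(p["t"])
    d=R.T@np.array([(px[0]-p["cx"])/p["fx"],(px[1]-p["cy"])/p["fy"],1]); return -R.T@t,d
def plane(n,px,z):
    c,d=ray(n,px); return c+d*(z-c[2])/d[2]
def proj(n,X):
    p=robot.camera_params(n); q=np.array(p["R"])@X+p["t"]; return q[0]/q[2]*p["fx"]+p["cx"],q[1]/q[2]*p["fy"]+p["cy"]
E
python3 - <<'E'
from h import *
o=robot.observe(); print(np.round(Ro.from_euler('xyz',o['tool_rot']).as_matrix(),3))
im=cv2.imread('pics/top0.png'); 
m=(im.max(2)<75).astype(np.uint8)
def comp(m,x0,y0,x1,y1):
    n,l,s,c=cv2.connectedComponentsWithStats(m[y0:y1,x0:x1].copy())
    for i in range(1,n):
        if s[i,4]>20: print((c[i]+[x0,y0]).round(1),s[i,:5]+[x0,y0,0,0,0])
comp(m,195,200,235,235)
print('side'); im2=cv2.imread('pics/side0.png'); m2=(im2.max(2)<75).astype(np.uint8); comp(m2,250,245,295,280)
print('boot',plane('top',(214,217.5),.011))
for p in [(242,267),(269,258)]: print('nut',plane('top',p,.018))
for p in [(166,264),(219,264)]: print('marker',plane('top',p,.01))
for p in [(219,183),(163,211),(185,184)]: print('decoy',plane('top',p,.01))
c=im[165:285,270:460]; cv2.imwrite('pics/ramp.png',cv2.resize(c,None,fx=4,fy=4,interpolation=cv2.INTER_CUBIC))
c=im2[120:290,210:370]; cv2.imwrite('pics/sramp.png',cv2.resize(c,None,fx=3.5,fy=3.5,interpolation=cv2.INTER_CUBIC))
E
```

```text
[[-0.     0.228 -0.974]
 [ 0.001 -0.974 -0.228]
 [-1.    -0.001 -0.   ]]
[213.6 217.8] [207 211  15  15 178]
side
[269.2 264.2] [258 255  23  19 319]
boot [0.49694092 0.22203731 0.011     ]
nut [0.37401178 0.14853451 0.018     ]
nut [0.39720188 0.08116124 0.018     ]
marker [0.37826403 0.34048276 0.01      ]
marker [0.37994221 0.20695558 0.01      ]
decoy [0.58542964 0.2112775  0.01      ]
decoy [0.51172771 0.35226844 0.01      ]
decoy [0.58161304 0.29822911 0.01      ]
```

View pics/ramp.png

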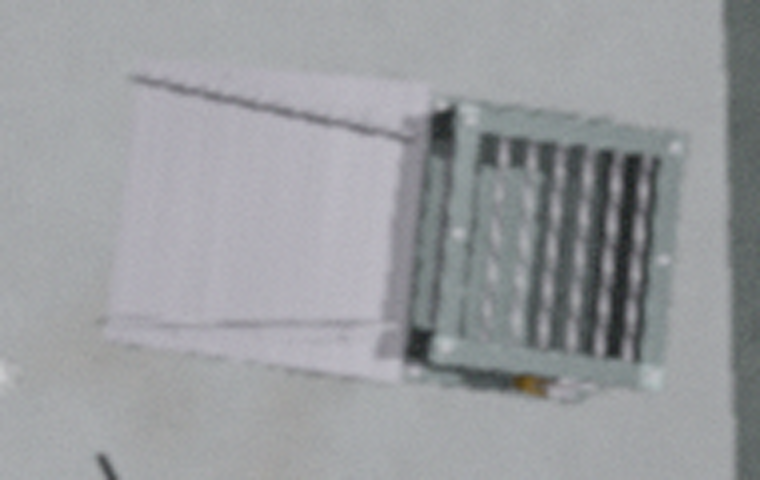

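View pics/sramp.png

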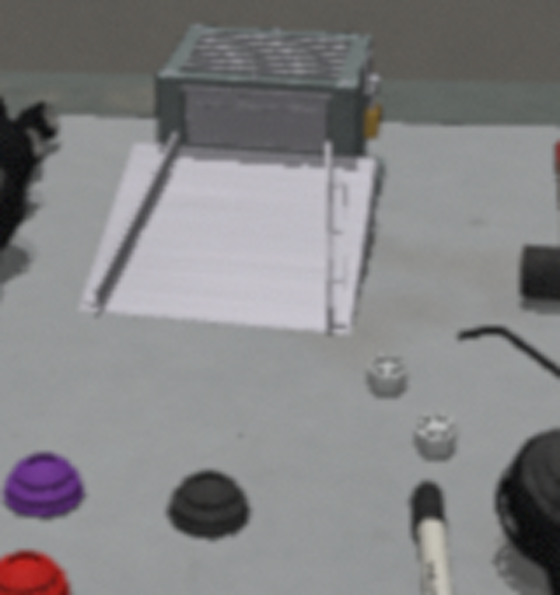

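```bash
python3 - <<'E'
from h import *
f=lambda d:((d[0]+.5)/4-.5+270,(d[1]+.5)/4-.5+165)
g=lambda d:((d[0]+.5)/3.5-.5+210,(d[1]+.5)/3.5-.5+120)
L={k:plane('top',f(d),.11) for k,d in dict(fl=(445,97),fr=(418,372),bl=(688,132),br=(660,390)).items()}
for k in L: print(k,L[k].round(4))
F={k:plane('top',f(d),0.002) for k,d in dict(l=(138,66),r=(106,336)).items()}
for k in F: print(k,F[k].round(4))
a=F['l']-F['r']; print('foot width',np.linalg.norm(a),'dir',np.degrees(np.arctan2(a[1],a[0])))
S={k:plane('top',f(d),0.055) for k,d in dict(l=(430,88),r=(397,382)).items()}
for k in S: print('sillcorner',k,S[k].round(4))
for n,d in dict(l=(82,310),r=(350,333)).items(): print('side foot',n,plane('side',g(d),0.002).round(4))
for n,d in dict(l=(135,147),r=(380,158)).items(): print('side sill',n,plane('side',g(d),0.055).round(4))
for n,d in dict(l=(185,150),r=(328,156)).items(): print('side mouth',n,plane('side',g(d),0.055).round(4))
b=(L['fl']+L['fr'])/2;e=(L['bl']+L['br'])/2;d=e-b;print('boxdir',np.linalg.norm(d),np.degrees(np.arctan2(d[1],d[0])))
w=L['fl']-L['fr'];print('w',np.linalg.norm(w),np.degrees(np.arctan2(w[1],w[0])))
print('boot side',plane('side',(269.2,264.2),.011),'top',plane('top',(213.6,217.8),.011))
# guide top starts
for d in [(132,77),(100,322)]: print('guide foot',plane('top',f(d),.018).round(4))
E
```

```text
fl [ 0.5667 -0.1731  0.11  ]
fr [ 0.4086 -0.1561  0.11  ]
bl [ 0.5483 -0.314   0.11  ]
br [ 0.4001 -0.2947  0.11  ]
l [ 0.5943 -0.0081  0.002 ]
r [0.4205 0.0115 0.002 ]
foot width 0.17487288967358713 dir -6.449169752448089
sillcorner l [ 0.5773 -0.1813  0.055 ]
sillcorner r [ 0.3982 -0.1596  0.055 ]
side foot l [ 0.5991 -0.0054  0.002 ]
side foot r [0.4191 0.0151 0.002 ]
side sill l [ 0.5807 -0.1741  0.055 ]
side sill r [ 0.3961 -0.1634  0.055 ]
side mouth l [ 0.5423 -0.1703  0.055 ]
side mouth r [ 0.4346 -0.165   0.055 ]
boxdir 0.14040404270425233 -95.47632904299076
w 0.15901597360022027 -6.155652595415971
boot side [0.49754186 0.23150414 0.011     ] top [0.49616528 0.22303708 0.011     ]
guide foot [ 0.5854 -0.0024  0.018 ]
guide foot [0.4301 0.017  0.018 ]
```

```bash
cat >> h.py <<'E'
TH=np.radians(-96.4)
U=np.array([np.cos(TH),np.sin(TH),0]); V=np.array([-U[1],U[0],0])
SILL=np.array([.488,-.169,.055])
def st():
    o=robot.observe(); R=Ro.from_euler('xyz',o['tool_rot']).as_matrix(); return o,np.array(o['tool_pos']),R
def box(p): d=np.asarray(p)-SILL; return np.array([d@U,d@V,p[2]])
def world(bx,by,z): q=SILL+bx*U+by*V; q[2]=z; return q
def inc(target,n=5,head=TH):
    o,p,R=st(); d=R.T@(np.asarray(target)-p)/.4
    h=np.arctan2(R[1,2],R[0,2]); tw=-np.degrees((head-h+np.pi)%(2*np.pi)-np.pi)/60
    print('t',round(o['time'],2),'pos',p.round(4),'box',box(p).round(4),'head',np.degrees(h).round(2),'inc',d.round(4),'twist',tw.round(4),'dist',np.linalg.norm(d*.4).round(3),'F',o['contact_force'].round(2),'op',round(o['opening'],4))
E
python3 -c "
from h import *
inc((.40,-.33,.204)); print(box((.496,.224,0)), box((.397,.081,0)))"
```

```text
t 0.15 pos [ 0.1196 -0.5109  0.2037] box [ 0.3808 -0.328   0.2037] head -166.83 inc [-3.000e-04 -2.806e-01 -7.857e-01] twist -1.1739 dist 0.334 F [-0.38 -0.28  0.47] op 0.0919
[-0.39144254 -0.03585715  0.        ] [-0.23829831 -0.11830011  0.        ]
```

Call:
move_arm([
  [0,-0.05,-0.14,0],
  [0,-0.1,-0.28,0],
  [0,-0.15,-0.42,0],
  [0,-0.2,-0.57,0],
  [0,-0.25,-0.7,0],
], gripper=0.73, squeeze=20)

```text
time: 0.78
tool_pos: [0.371, -0.3487, 0.2041]
tool_rot: [-0.912, 1.571, 2.46]
contact_force: [0.5, -0.5, -0.2]
opening: 0.0462
```

```bash
python3 -c "
from h import *
inc((.50,0,.204))"
```

```text
t 0.78 pos [ 0.371  -0.3487  0.2041] box [ 0.1916 -0.0962  0.2041] head -166.82 inc [ 3.000e-04 -7.752e-01 -5.127e-01] twist -1.1737 dist 0.372 F [ 0.48 -0.55 -0.17] op 0.0462
```

Call:
move_arm([
  [0,-0.13,-0.085,-0.15],
  [0,-0.26,-0.17,-0.3],
  [0,-0.39,-0.256,-0.45],
  [0,-0.52,-0.342,-0.6],
  [0,-0.64,-0.42,-0.75],
])

```text
time: 1.4
tool_pos: [0.4751, -0.0604, 0.2042]
tool_rot: [1.314, 1.571, -0.807]
contact_force: [1.0, -0.3, -0.3]
opening: 0.0247
```

```bash
python3 -c "
from h import *
inc(world(-.47,-.036,.204))"
```

```text
t 1.4 pos [ 0.4751 -0.0604  0.2042] box [-0.1065 -0.0249  0.2042] head -121.52 inc [ 3.000e-04 -4.109e-01 -8.111e-01] twist -0.4187 dist 0.364 F [ 1.   -0.32 -0.27] op 0.0247
```

Call:
move_arm([
  [0,-0.06,-0.12,-0.12],
  [0,-0.12,-0.24,-0.24],
  [0,-0.19,-0.37,-0.36],
  [0,-0.25,-0.5,-0.42],
  [0,-0.32,-0.63,-0.42],
])

```text
time: 2.02
tool_pos: [0.4988, 0.2209, 0.204]
tool_rot: [-0.224, 1.57, -1.91]
contact_force: [1.0, 0.0, -0.1]
opening: 0.0248
```

```bash
python3 -c "
from h import *
inc(world(-.47,-.036,.204))"
```

```text
t 2.02 pos [0.4988 0.2209 0.204 ] box [-0.3887 -0.0327  0.204 ] head -96.6 inc [-1.000e-04 -9.000e-03 -2.033e-01] twist -0.0033 dist 0.081 F [ 0.99  0.02 -0.13] op 0.0248
```

Call:
move_arm([
  [0,0,-0.1,0],
  [0,-0.01,-0.2,0],
  [0,-0.01,-0.2,0],
])

```text
time: 2.4
tool_pos: [0.5035, 0.3013, 0.2034]
tool_rot: [-1.422, 1.57, -3.105]
contact_force: [0.5, -0.3, -0.0]
opening: 0.025
```

```bash
python3 -c "
from h import *
inc(world(-.47,-.036,.204))
cv2.imwrite('pics/w1.png',robot.read_camera('wrist')[:,:,::-1])"
```

```text
t 2.4 pos [0.5035 0.3013 0.2034] box [-0.4691 -0.037   0.2034] head -96.43 inc [-0.0016  0.0026 -0.0022] twist -0.0005 dist 0.002 F [ 0.51 -0.34 -0.02] op 0.025
```

View pics/w1.png

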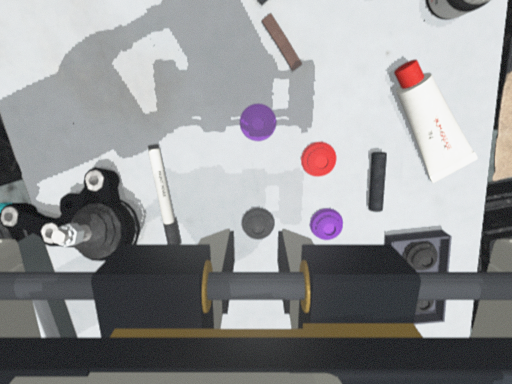

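```bash
cat >> h.py <<'E'
def wray(px,z):
    o,p,R=st(); c=robot.camera_params('wrist'); T=np.array(c['tool_from_camera'])
    d=R@T[:3,:3]@np.array([(px[0]-c['cx'])/c['fx'],(px[1]-c['cy'])/c['fy'],1]); C=p+R@T[:3,3]
    return C+d*(z-C[2])/d[2]
E
python3 -c "
from h import *
im=cv2.imread('pics/w1.png')
m=(im.max(2)<85).astype(np.uint8)[200:245,236:280]
n,l,s,c=cv2.connectedComponentsWithStats(m)
for i in range(1,n):
  if s[i,4]>100: print(s[i],c[i]+[236,200]); w=wray(c[i]+[236,200],.008); print(w,box(w))
for q in [(241,222),(275,222),(258,206),(258,239)]: print(box(wray(q,.003)))
"
```

```text
[-0.39042455 -0.05728501  0.003     ]
[-0.3903623  -0.01136504  0.003     ]
[-0.41327456 -0.03433225  0.003     ]
[-0.36523479 -0.03431265  0.003     ]
```

The wrist view shows boot_0 at (258,222), which puts it at box (-0.390,-0.034). This agrees with the top view, and its width measures 46 mm. The descent spot behind it is clear, so I'll go down there.

Call:
move_arm([
  [0.14,0.003,0,0],
  [0.28,0.006,0,0],
  [0.4,0.006,0,0],
  [0.46,0.006,0,0],
  [0.48,0.006,0,0],
])

```text
time: 3.08
tool_pos: [0.5058, 0.297, 0.0107]
tool_rot: [-0.934, 1.567, -2.622]
contact_force: [0.6, -1.0, 0.4]
opening: 0.0248
```

```bash
python3 -c "
from h import *
inc(world(-.43,-.034,.005))"
```

```text
t 3.08 pos [0.5058 0.297  0.0107] box [-0.4651 -0.0342  0.0107] head -96.71 inc [0.0144 0.0011 0.0876] twist -0.0052 dist 0.036 F [ 0.64 -0.95  0.36] op 0.0248
```

Call:
move_arm([
  [0.014,0,0.03,0],
  [0.014,0,0.06,-0.005],
  [0.014,0,0.09,-0.005],
  [0.014,0.001,0.12,-0.005],
  [0.014,0.003,0.15,-0.005],
])

```text
time: 3.7
tool_pos: [0.501, 0.2381, 0.007]
tool_rot: [1.82, 1.57, 0.139]
contact_force: [-0.4, -0.3, -0.3]
opening: 0.0246
```

```bash
python3 -c "
from h import *
inc(world(-.35,-.028,.005))
im=robot.read_camera('wrist')[:,:,::-1]; cv2.imwrite('pics/w2.png',im)"
```

```text
t 3.7 pos [0.501  0.2381 0.007 ] box [-0.406  -0.0325  0.007 ] head -96.34 inc [0.005  0.0111 0.1401] twist 0.001 dist 0.056 F [-0.38 -0.34 -0.27] op 0.0246
```

View pics/w2.png

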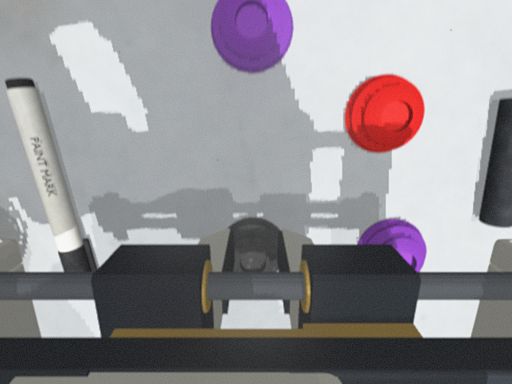

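```bash
python3 -c "
from h import *
im=cv2.imread('pics/w2.png')[200:340,180:330]; cv2.imwrite('pics/w2c.png',cv2.resize(im,None,fx=5,fy=4.2,interpolation=cv2.INTER_CUBIC))
p=robot.camera_params('wrist');T=np.linalg.inv(np.array(p['tool_from_camera']))
for X in [(0,.0125,-.0095),(0,.0125,.0095),(0,.0315,-.0095),(0,.0315,.0095),(-.0,0,.0095)]:
  q=T[:3,:3]@np.array(X)+T[:3,3]; print(X,q[0]/q[2]*p['fx']+p['cx'],q[1]/q[2]*p['fy']+p['cy'])
print(box(wray((252,218),.003)),box(wray((252,218),.02)),box(wray((252,260),.022)))
im=robot.read_camera('top')[:,:,::-1]; cv2.imwrite('pics/t2.png',cv2.resize(im[160:300,140:320],None,fx=4,fy=4))
im=robot.read_camera('side')[:,:,::-1]; cv2.imwrite('pics/s2.png',cv2.resize(im[180:330,170:370],None,fx=4,fy=4))
"
```

```text
(0, 0.0125, -0.0095) 275.95461811197384 215.67662429588412
(0, 0.0125, 0.0095) 275.39053410954824 242.76984464672387
(0, 0.0315, -0.0095) 305.74857716457274 215.6788501961822
(0, 0.0315, 0.0095) 304.3553785130299 242.7736409814796
(-0.0, 0, 0.0095) 256.33661869331803 242.7673473075247
[-0.41121709 -0.03543518  0.003     ] [-0.41792971 -0.03521433  0.02      ] [-0.39115937 -0.03527269  0.022     ]
```

View pics/w2c.png

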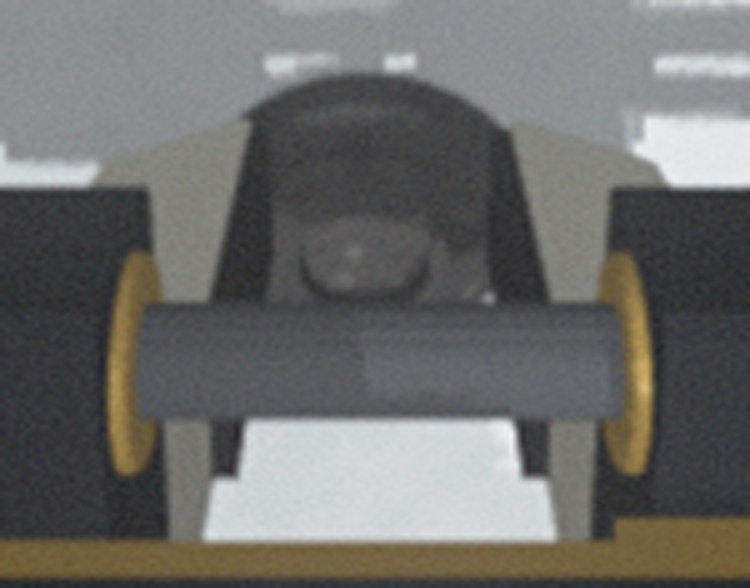

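View pics/s2.png

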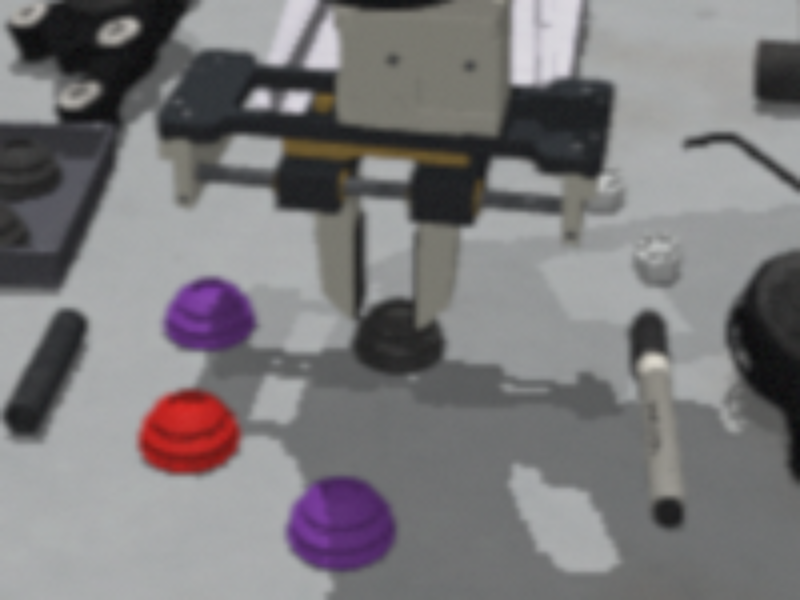

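Call:
move_arm([
  [0.008,0,0.02,0],
  [0.008,0,0.04,0],
  [0.008,0,0.06,0],
  [0.008,0,0.08,0],
])

```text
time: 4.35
tool_pos: [0.4973, 0.2066, 0.0034]
tool_rot: [0.691, 1.571, -0.991]
contact_force: [1.0, 0.7, -0.2]
opening: 0.0247
```

```bash
python3 -c "
from h import *
inc(world(-.35,-.028,.005))
im=robot.read_camera('wrist')[:,:,::-1]; im=im[200:340,180:330]; cv2.imwrite('pics/w3c.png',cv2.resize(im,None,fx=5,fy=4.2,interpolation=cv2.INTER_CUBIC))
im=robot.read_camera('side')[:,:,::-1]; cv2.imwrite('pics/s3.png',cv2.resize(im[180:330,170:370],None,fx=4,fy=4))
"
```

```text
t 4.35 pos [0.4973 0.2066 0.0034] box [-0.3743 -0.0327  0.0034] head -96.33 inc [-0.004   0.0116  0.0608] twist 0.0011 dist 0.025 F [ 0.95  0.67 -0.16] op 0.0247
```

View pics/w3c.png

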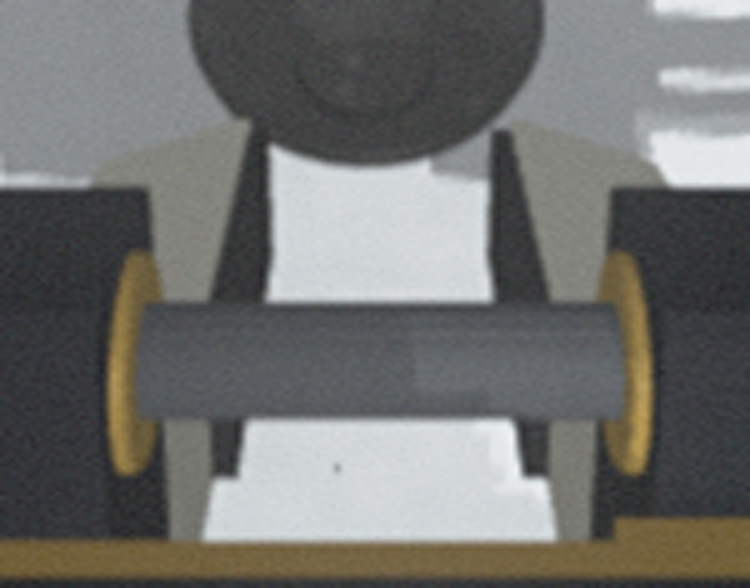

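View pics/s3.png

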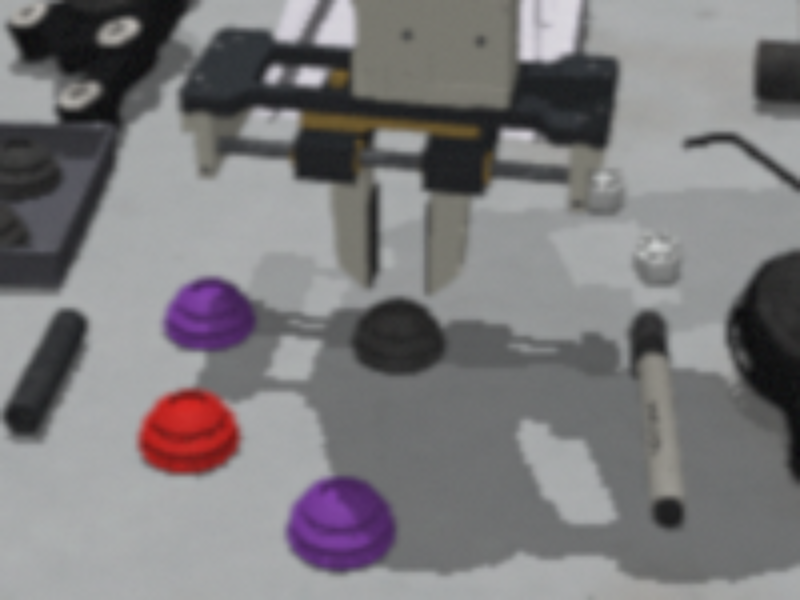

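```bash
python3 -c "
from h import *
o,p,R=st(); print(p)
for y in (-.0125,.0125): print('pred tip side px crop',[(a-b)*4 for a,b in zip(proj('side',p+R@np.array([0,y,0])),(170,180))])
print('boot', [(a-b)*4 for a,b in zip(proj('side',np.array([.496,.224,.011])),(170,180))])
im=robot.read_camera('top')[:,:,::-1]; cv2.imwrite('pics/t3.png',cv2.resize(im[160:300,140:320],None,fx=4,fy=4))
"
```

```text
[0.49721663 0.20632646 0.00341963]
pred tip side px crop [np.float64(426.8223562732296), np.float64(322.5876021351853)]
pred tip side px crop [np.float64(375.32482013733875), np.float64(317.2015227771258)]
boot [np.float64(401.1699075477384), np.float64(327.72636734015623)]
```

View pics/t3.png

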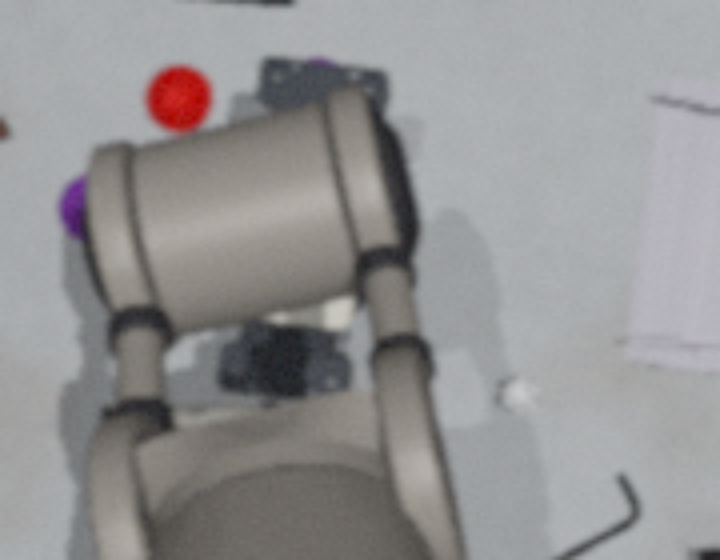

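View pics/t2.png

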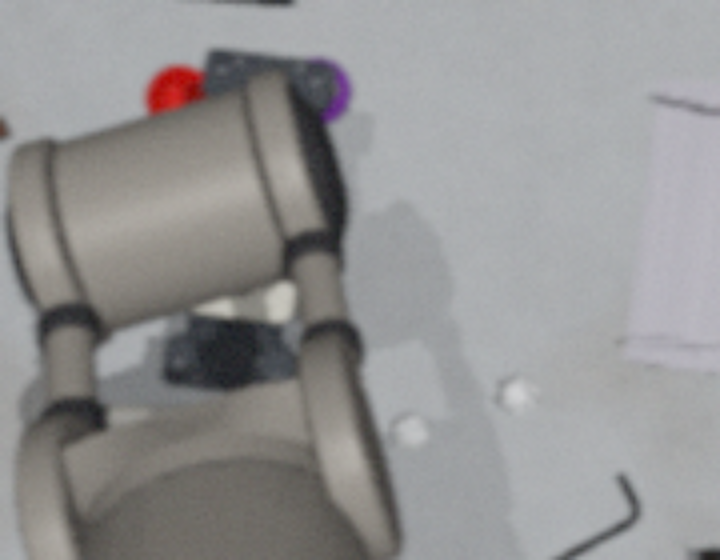

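```bash
python3 -c "
from h import *
o,p,R=st(); print(robot.tcp_to_grasp)
for x in (0,-.01,-.015,-.019,-.025,-.03):
  print(x,[[(a-b)*4 for a,b in zip(proj('side',p+R@np.array([x,y,-.0095*k])),(170,180))] for y,k in ((.0125,0),(-.0125,0),(-.0125,1))])
  P=robot.camera_params('wrist');T=np.linalg.inv(np.array(P['tool_from_camera']))
  q=T[:3,:3]@np.array((x,.0125,-.0095))+T[:3,3]; print('   wr', q[0]/q[2]*P['fx']+P['cx'],q[1]/q[2]*P['fy']+P['cy'])
"
```

```text
0.0188
0 [[np.float64(374.9644286074604), np.float64(317.59427104889846)], [np.float64(426.48506006792627), np.float64(322.99137281586627)], [np.float64(423.2150581034441), np.float64(334.23183428234415)]]
   wr 275.9544047195232 215.67767922347673
-0.01 [[np.float64(374.85595132065373), np.float64(299.9651476339144)], [np.float64(426.6358032729413), np.float64(305.29567043580164)], [np.float64(423.3506863688865), np.float64(316.4122428494145)]]
   wr 277.0026435432471 221.62207801235584
-0.015 [[np.float64(374.8013035671986), np.float64(291.08409964334214)], [np.float64(426.7117464190869), np.float64(296.38072589905573)], [np.float64(423.41902001452877), np.float64(307.43419065289663)]]
   wr 277.5685626237695 224.83131680481927
-0.019 [[np.float64(374.75738711164536), np.float64(283.94704231377943)], [np.float64(426.772777917374), np.float64(289.2162555045778)], [np.float64(423.47393872197904), np.float64(300.2186672102275)]]
   wr 278.04343260894353 227.5242303860157
-0.025 [[np.float64(374.6911795021108), np.float64(273.18735101009156)], [np.float64(426.8647903187966), np.float64(278.4149456167668)], [np.float64(423.5567396661004), np.float64(289.33982134656844)]]
   wr 278.79573615476056 231.79042639537278
-0.03 [[np.float64(374.6356989923927), np.float64(264.17096811797273)], [np.float64(426.94189696917556), np.float64(269.3634176457805)], [np.float64(423.6261310881612), np.float64(280.22279263545215)]]
   wr 279.462498689761 235.5715326812915
```

The tool passed over the boot without moving it: boot_0 is still at about (398,335) in the side crop. In both the side and wrist views the fingertips sit about 20 mm higher than the reported TCP. I'll go back behind the boot and find the real tip height by gently touching the bench.

Call:
move_arm([
  [-0.06,0,0,0],
  [-0.1,0,-0.05,0],
  [-0.1,0,-0.13,0],
  [-0.1,0,-0.21,0],
  [-0.06,0,-0.23,0],
])

```text
time: 5.12
tool_pos: [0.5084, 0.3008, 0.028]
tool_rot: [2.113, 1.567, 0.434]
contact_force: [0.1, -0.1, -0.2]
opening: 0.0245
```

Call:
move_arm([
  [0.02,0,0,0],
  [0.05,0,0,0],
  [0.06,0,0,0],
])

```text
time: 5.5
tool_pos: [0.5069, 0.2975, 0.0021]
tool_rot: [-0.981, 1.569, -2.663]
contact_force: [-0.8, 0.0, -0.1]
opening: 0.0248
```

```bash
python3 -c "
from h import *
inc(world(-.455,-.034,.0))
im=robot.read_camera('side')[:,:,::-1]; cv2.imwrite('pics/s4.png',cv2.resize(im[180:330,170:370],None,fx=4,fy=4))
im=robot.read_camera('wrist')[:,:,::-1]; cv2.imwrite('pics/w4.png',im)
"
```

```text
t 5.5 pos [0.5069 0.2975 0.0021] box [-0.4657 -0.0333  0.0021] head -96.39 inc [ 0.0053 -0.0018  0.0266] twist 0.0001 dist 0.011 F [-0.79  0.04 -0.13] op 0.0248
```

View pics/s4.png

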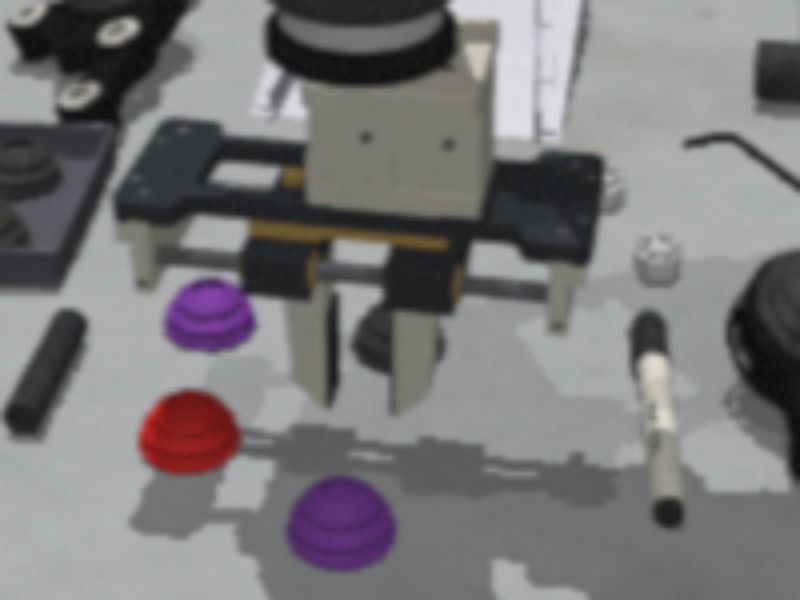

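View pics/w4.png

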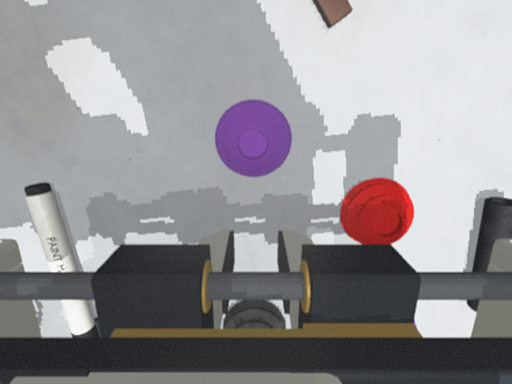

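Boot_0 is untouched, partly hidden behind the right finger at about (400,335). The tips float above the bench, so I'll lower them in small steps and watch the force.

Call:
move_arm([
  [0.01,0,0,0],
  [0.02,0,0,0],
  [0.025,0,0,0],
])

```text
time: 5.98
tool_pos: [0.5074, 0.2986, -0.0068]
tool_rot: [-0.396, 1.571, -2.077]
contact_force: [-0.5, -0.1, 0.1]
opening: 0.025
```

Call:
move_arm([
  [0.005,0,0,0],
  [0.008,0,0,0],
])

```text
time: 6.22
tool_pos: [0.5074, 0.2986, -0.0099]
tool_rot: [0.095, 1.571, -1.587]
contact_force: [0.3, 0.4, 0.2]
opening: 0.0248
```

Call:
move_arm([
  [0.004,0,0,0],
  [0.004,0,0,0],
])

```text
time: 6.48
tool_pos: [0.5074, 0.2986, -0.0115]
tool_rot: [-0.723, 1.571, -2.404]
contact_force: [-0.4, -0.1, -0.6]
opening: 0.0246
```

Call:
move_arm([
  [0.005,0,0,0],
  [0.005,0,0,0],
])

```text
time: 6.72
tool_pos: [0.5074, 0.2986, -0.0136]
tool_rot: [-0.661, 1.571, -2.342]
contact_force: [0.1, -0.7, -0.1]
opening: 0.0243
```

Call:
move_arm([
  [0.004,0,0,0],
  [0.004,0,0,0],
])

```text
time: 6.98
tool_pos: [0.5073, 0.2986, -0.0152]
tool_rot: [-0.82, 1.57, -2.502]
contact_force: [0.1, 0.3, 0.4]
opening: 0.0247
```

```bash
python3 -c "
from h import *
inc(world(-.455,-.034,.0))
im=robot.read_camera('side')[:,:,::-1]; cv2.imwrite('pics/s5.png',cv2.resize(im[210:310,220:320],None,fx=6,fy=6,interpolation=cv2.INTER_CUBIC))
"
```

```text
t 6.97 pos [ 0.5073  0.2986 -0.0152] box [-0.4668 -0.0329 -0.0152] head -96.33 inc [-0.0379 -0.0028  0.0295] twist 0.0011 dist 0.019 F [0.07 0.29 0.42] op 0.0247
```

View pics/s5.png

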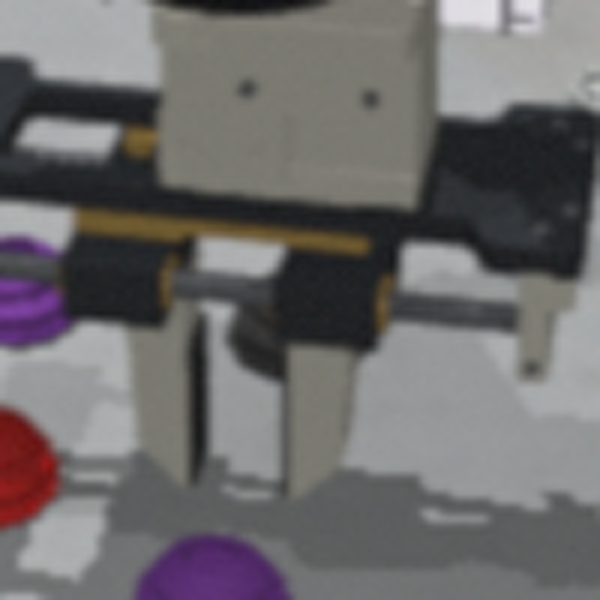

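Call:
move_arm([
  [0.004,0,0,0],
  [0.004,0,0,0],
])

```text
time: 7.28
tool_pos: [0.5073, 0.2986, -0.0168]
tool_rot: [-0.821, 1.57, -2.502]
contact_force: [0.7, -0.3, -0.6]
opening: 0.0249
```

Call:
move_arm([
  [0.004,0,0,0],
  [0.004,0,0,0],
])

```text
time: 7.52
tool_pos: [0.5073, 0.2986, -0.0184]
tool_rot: [-0.811, 1.57, -2.493]
contact_force: [-0.7, 0.0, -0.5]
opening: 0.0249
```

Call:
move_arm([
  [0.003,0,0,0],
  [0.003,0,0,0],
])

```text
time: 7.78
tool_pos: [0.5074, 0.2986, -0.0195]
tool_rot: [-0.612, 1.571, -2.294]
contact_force: [-0.3, -0.2, -0.1]
opening: 0.0251
```

Call:
move_arm([
  [0.003,0,0,0],
  [0.003,0,0,0],
])

```text
time: 8.02
tool_pos: [0.5074, 0.2986, -0.0207]
tool_rot: [-0.66, 1.571, -2.342]
contact_force: [0.3, 0.1, 0.5]
opening: 0.0247
```

Call:
move_arm([
  [0.003,0,0,0],
  [0.003,0,0,0],
])

```text
time: 8.28
tool_pos: [0.5074, 0.2986, -0.022]
tool_rot: [-0.649, 1.571, -2.33]
contact_force: [-0.1, -0.4, -0.7]
opening: 0.0248
```

Call:
move_arm([
  [0.003,0,0,0],
  [0.003,0,0,0],
])

```text
time: 8.52
tool_pos: [0.5075, 0.2987, -0.0222]
tool_rot: [1.739, 1.57, 0.057]
contact_force: [-1.7, -0.7, 5.9]
opening: 0.0246
```

The tips touch the bench at a reported z of −0.022, so the fingertips end 22 mm behind the reported TCP. From here I'll use that offset. I'll raise about 4.5 mm and push.

Call:
move_arm([
  [-0.012,0,0,0],
  [-0.012,0,0.025,0],
  [-0.012,0,0.05,0],
  [-0.012,0,0.075,0],
  [-0.012,0,0.1,0],
])

```text
time: 9.15
tool_pos: [0.5029, 0.2579, -0.0183]
tool_rot: [-0.832, 1.57, -2.514]
contact_force: [1.3, 0.5, -0.9]
opening: 0.0251
```

Call:
move_arm([
  [0,0.001,0.02,0],
  [0,0.002,0.04,0],
  [0,0.003,0.06,0],
  [0,0.004,0.08,0],
])

```text
time: 9.65
tool_pos: [0.5011, 0.2264, -0.0182]
tool_rot: [1.011, 1.571, -0.67]
contact_force: [-0.5, 0.1, -0.1]
opening: 0.0249
```

```bash
python3 -c "
from h import *
inc(world(-.35,-.028,-.018))
im=robot.read_camera('side')[:,:,::-1]; cv2.imwrite('pics/s6.png',cv2.resize(im[190:290,220:320],None,fx=6,fy=6,interpolation=cv2.INTER_CUBIC))
im=robot.read_camera('wrist')[:,:,::-1]; cv2.imwrite('pics/w6.png',im)
"
```

```text
t 9.65 pos [ 0.5011  0.2264 -0.0182] box [-0.3944 -0.0311 -0.0182] head -96.33 inc [-0.0005  0.0075  0.111 ] twist 0.0012 dist 0.045 F [-0.47  0.09 -0.08] op 0.0249
```

View pics/s6.png

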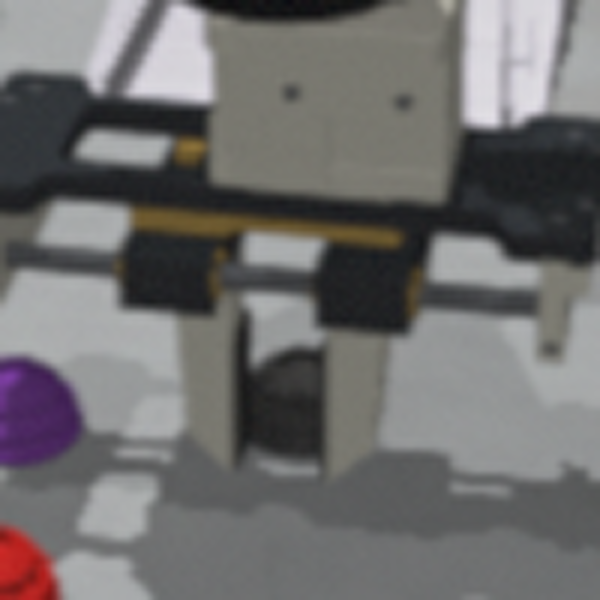

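View pics/w6.png

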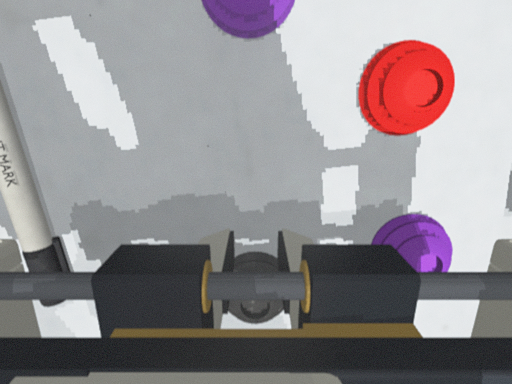

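```bash
python3 -c "
from h import *
print(box(wray((254,304),.022)),box(wray((254,322),.003)),box(wray((252,256),.003)))"
```

```text
[-0.36752155 -0.03241784  0.022     ] [-0.33988062 -0.03255762  0.003     ] [-0.38642963 -0.0336775   0.003     ]
```

Call:
move_arm([
  [0,0.0025,0.03,0],
  [0,0.005,0.06,0],
  [0,0.0075,0.09,0],
  [0,0.01,0.12,0],
  [0,0.0125,0.15,0],
])

```text
time: 10.38
tool_pos: [0.4994, 0.1658, -0.0182]
tool_rot: [0.784, 1.571, -0.897]
contact_force: [0.2, 0.9, -0.3]
opening: 0.0247
```

Call:
move_arm([
  [0,0.0025,0.03,0],
  [0,0.005,0.06,0],
  [0,0.0075,0.09,0],
  [0,0.01,0.12,0],
  [0,0.0125,0.15,0],
])

```text
time: 11.0
tool_pos: [0.4978, 0.1057, -0.0182]
tool_rot: [0.395, 1.571, -1.286]
contact_force: [0.4, -0.0, 0.6]
opening: 0.0248
```

```bash
python3 -c "
from h import *
inc(world(-.21,-.016,-.018))
im=robot.read_camera('side')[:,:,::-1]; cv2.imwrite('pics/s7.png',cv2.resize(im[120:260,190:350],None,fx=5,fy=4.2,interpolation=cv2.INTER_CUBIC))
im=robot.read_camera('wrist')[:,:,::-1]; cv2.imwrite('pics/w7.png',im)
"
```

```text
t 11.0 pos [ 0.4978  0.1057 -0.0182] box [-0.2741 -0.0209 -0.0182] head -96.33 inc [-0.0005  0.0121  0.1602] twist 0.0011 dist 0.064 F [ 0.44 -0.04  0.58] op 0.0248
```

View pics/s7.png

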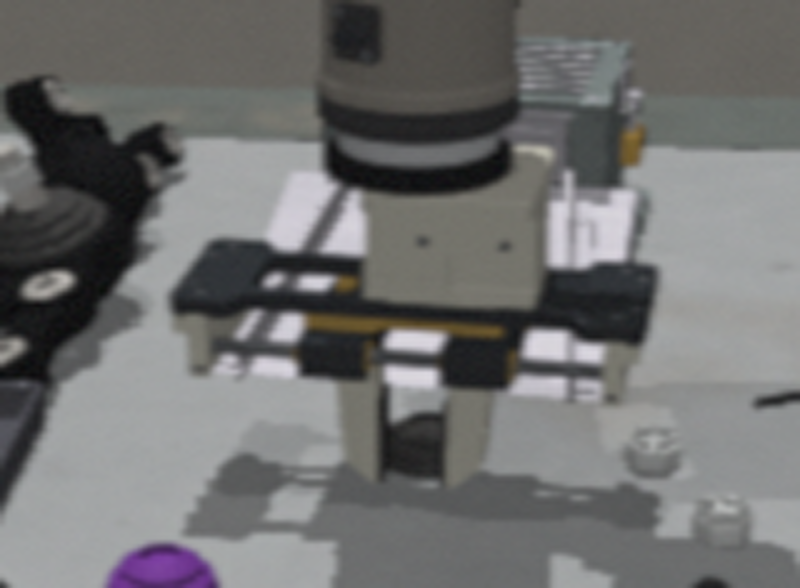

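View pics/w7.png

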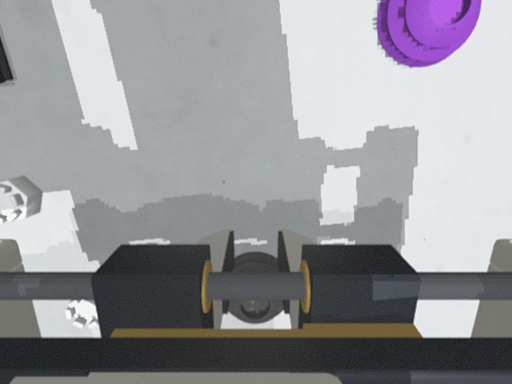

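Call:
move_arm([
  [0,0.0025,0.03,0],
  [0,0.005,0.06,0],
  [0,0.0075,0.09,0],
  [0,0.01,0.12,0],
  [0,0.0125,0.15,0],
])

```text
time: 11.72
tool_pos: [0.4961, 0.0454, -0.0182]
tool_rot: [0.799, 1.571, -0.883]
contact_force: [-0.3, 1.2, -0.4]
opening: 0.025
```

Call:
move_arm([
  [0,0.0025,0.03,0],
  [0,0.005,0.06,0],
  [-0.006,0.0075,0.09,0],
  [-0.016,0.01,0.12,0],
  [-0.025,0.0125,0.15,0],
])

```text
time: 12.35
tool_pos: [0.4945, -0.0147, -0.0079]
tool_rot: [0.712, 1.571, -0.97]
contact_force: [0.1, 0.1, 0.2]
opening: 0.0248
```

```bash
python3 -c "
from h import *
inc(world(-.094,-.006,.011))
im=robot.read_camera('side')[:,:,::-1]; cv2.imwrite('pics/s8.png',cv2.resize(im[110:230,200:360],None,fx=5,fy=5,interpolation=cv2.INTER_CUBIC))
im=robot.read_camera('wrist')[:,:,::-1]; cv2.imwrite('pics/w8.png',im)
"
```

```text
t 12.35 pos [ 0.4945 -0.0147 -0.0079] box [-0.1541 -0.0107 -0.0079] head -96.33 inc [-0.0472  0.0117  0.1502] twist 0.0011 dist 0.063 F [0.1  0.11 0.22] op 0.0248
```

View pics/s8.png

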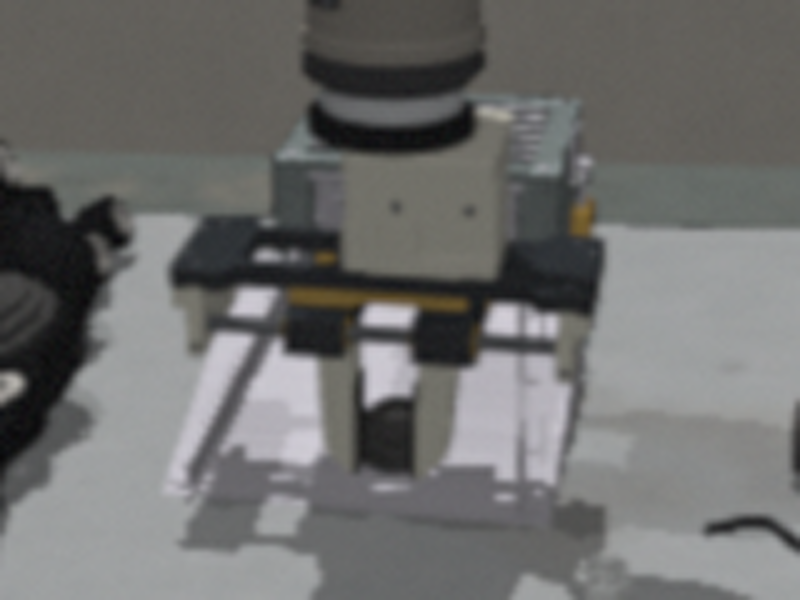

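View pics/w8.png

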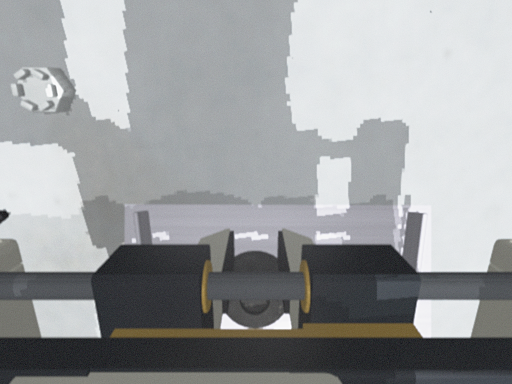

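```bash
python3 -c "
from h import *
for q in [(125,206),(430,208),(258,207)]: print('foot',box(wray(q,.0)))
for q in [(143,212),(413,212)]: print('guide',box(wray(q,.018)))
print('boot rear/front',box(wray((254,251),.015)),box(wray((254,326),.02)))"
```

```text
foot [-0.17238064 -0.08968841  0.        ]
foot [-1.71006202e-01  9.50230835e-02  2.77555756e-17]
foot [-0.17170017 -0.00926322  0.        ]
guide [-0.17520345 -0.07215172  0.018     ]
guide [-0.17512909  0.07517559  0.018     ]
boot rear/front [-0.14999574 -0.01166034  0.015     ] [-0.10186941 -0.01172342  0.02      ]
```

Call:
move_arm([
  [-0.0085,0.0025,0.03,0],
  [-0.0175,0.005,0.06,0],
  [-0.0265,0.0075,0.09,0],
  [-0.0355,0.01,0.12,0],
  [-0.0445,0.0125,0.15,0],
])

```text
time: 13.08
tool_pos: [0.4929, -0.0747, 0.01]
tool_rot: [2.272, 1.57, 0.59]
contact_force: [1.1, 4.4, 3.5]
opening: 0.0249
```

```bash
python3 -c "
from h import *
inc(world(-.034,-.0,.029))
im=robot.read_camera('side')[:,:,::-1]; cv2.imwrite('pics/s9.png',cv2.resize(im[110:230,200:360],None,fx=5,fy=5,interpolation=cv2.INTER_CUBIC))
im=robot.read_camera('wrist')[:,:,::-1]; cv2.imwrite('pics/w9.png',im)
"
```

```text
t 13.07 pos [ 0.4929 -0.0747  0.01  ] box [-0.0943 -0.0056  0.01  ] head -96.35 inc [-0.0475  0.0139  0.1507] twist 0.0009 dist 0.063 F [1.06 4.4  3.47] op 0.0249
```

View pics/s9.png

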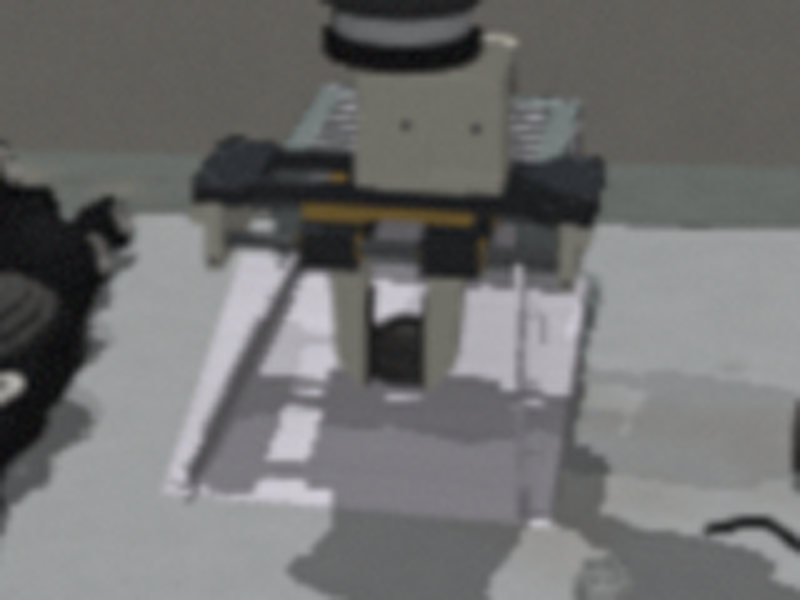

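View pics/w9.png

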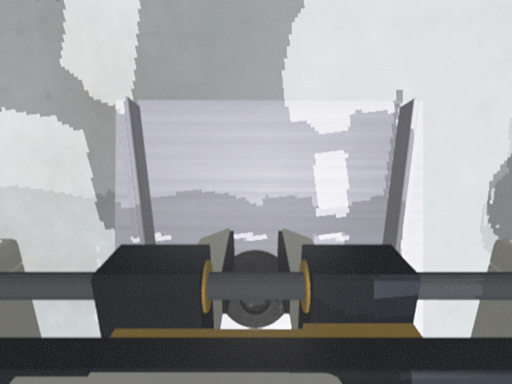

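Force rose to 4.4 N because my rise was slightly shallower than the ramp. I'll climb a bit steeper to unpin the boot.

Call:
move_arm([
  [-0.009,0.001,0.012,0],
  [-0.015,0.0025,0.03,0],
])

```text
time: 13.42
tool_pos: [0.4923, -0.0863, 0.0156]
tool_rot: [-1.085, 1.57, -2.765]
contact_force: [-0.8, -0.2, -0.6]
opening: 0.0248
```

Call:
move_arm([
  [-0.0075,0.002,0.02,0],
  [-0.014,0.0035,0.04,0],
])

```text
time: 13.68
tool_pos: [0.4921, -0.1028, 0.0214]
tool_rot: [0.194, 1.571, -1.487]
contact_force: [-0.1, -0.5, -0.2]
opening: 0.0249
```

```bash
python3 -c "
from h import *
inc(world(-.034,.001,.031))
im=robot.read_camera('wrist')[:,:,::-1]; cv2.imwrite('pics/w10.png',im)
print('boot rear/front',box(wray((254,251),.055)))
"
```

```text
t 13.68 pos [ 0.4921 -0.1028  0.0214] box [-0.0663 -0.0033  0.0214] head -96.33 inc [-0.0241  0.0106  0.0807] twist 0.0012 dist 0.034 F [-0.15 -0.54 -0.21] op 0.0249
boot rear/front [-0.06738074 -0.00420391  0.055     ]
```

View pics/w10.png

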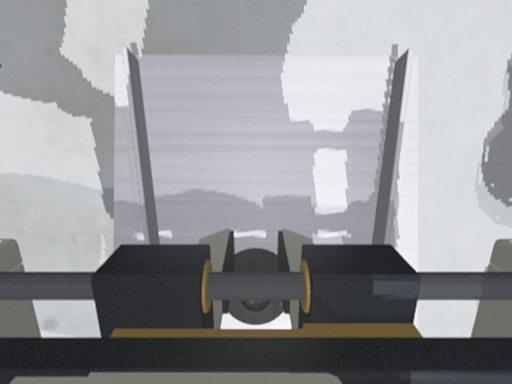

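Call:
move_arm([
  [-0.008,0.002,0.025,0],
  [-0.0157,0.0035,0.05,0],
])

```text
time: 13.98
tool_pos: [0.4913, -0.1228, 0.0277]
tool_rot: [0.533, 1.571, -1.149]
contact_force: [0.2, 0.1, 0.5]
opening: 0.0247
```

Call:
move_arm([
  [-0.008,0.001,0.025,0],
])

```text
time: 14.1
tool_pos: [0.4906, -0.1329, 0.0309]
tool_rot: [0.684, 1.571, -0.997]
contact_force: [0.9, 0.5, 0.5]
opening: 0.0248
```

```bash
python3 -c "
from h import *
inc(world(-.0075,.002,.039))
im=robot.read_camera('wrist')[:,:,::-1]; cv2.imwrite('pics/w11.png',im)
im=robot.read_camera('side')[:,:,::-1]; cv2.imwrite('pics/s11.png',cv2.resize(im[90:210,200:360],None,fx=5,fy=5,interpolation=cv2.INTER_CUBIC))
"
```

```text
t 14.1 pos [ 0.4906 -0.1329  0.0309] box [-0.0362 -0.0014  0.0309] head -96.34 inc [-0.0202  0.0085  0.0717] twist 0.001 dist 0.03 F [0.9  0.5  0.54] op 0.0248
```

View pics/s11.png

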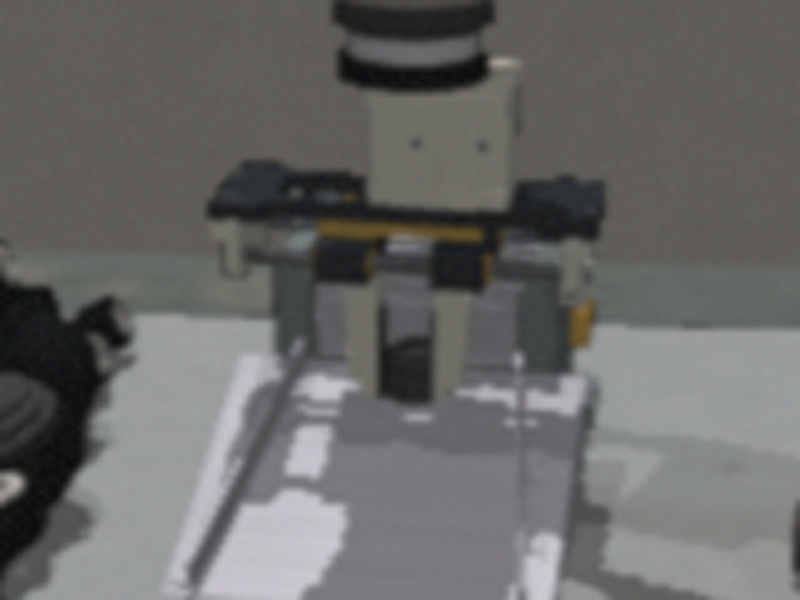

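View pics/w11.png

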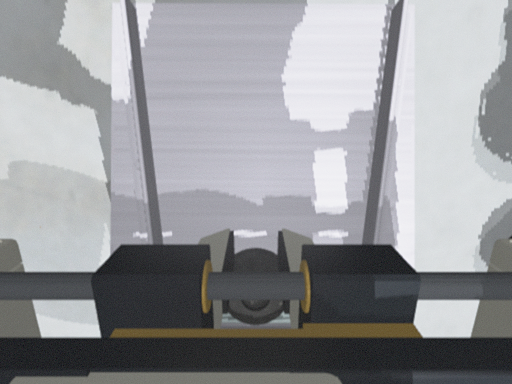

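Call:
move_arm([
  [-0.0075,0.002,0.02,0],
  [-0.0125,0.003,0.035,0],
])

```text
time: 14.45
tool_pos: [0.4903, -0.1465, 0.0358]
tool_rot: [1.136, 1.571, -0.545]
contact_force: [-0.1, 0.6, 0.0]
opening: 0.0248
```

Call:
move_arm([
  [-0.005,0.001,0.012,0],
  [-0.007,0.002,0.02,0],
])

```text
time: 14.7
tool_pos: [0.4903, -0.1545, 0.0387]
tool_rot: [1.455, 1.571, -0.227]
contact_force: [-0.3, 0.5, 0.9]
opening: 0.0247
```

```bash
python3 -c "
from h import *
inc(world(-.006,.002,.039))
im=robot.read_camera('wrist')[:,:,::-1]; cv2.imwrite('pics/w12.png',im)
im=robot.read_camera('side')[:,:,::-1]; cv2.imwrite('pics/s12.png',cv2.resize(im[90:210,200:360],None,fx=5,fy=5,interpolation=cv2.INTER_CUBIC))
"
```

```text
t 14.7 pos [ 0.4903 -0.1545  0.0387] box [-0.0147  0.0006  0.0387] head -96.34 inc [-0.0008  0.0034  0.0217] twist 0.001 dist 0.009 F [-0.25  0.51  0.88] op 0.0247
```

View pics/s12.png

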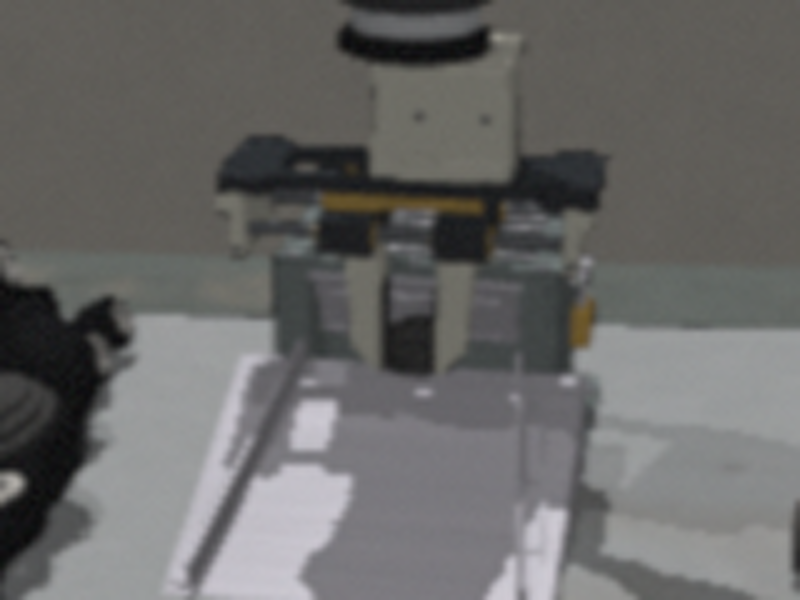

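View pics/w12.png

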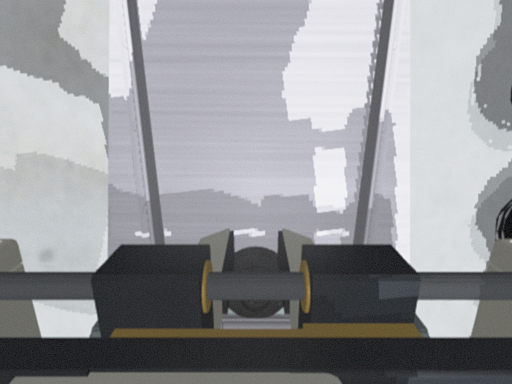

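Call:
move_arm([
  [-0.002,0.001,0.008,0],
  [-0.003,0.002,0.015,0],
])

```text
time: 15.05
tool_pos: [0.4904, -0.1605, 0.0399]
tool_rot: [0.443, 1.57, -1.238]
contact_force: [-0.5, 0.6, 3.0]
opening: 0.0251
```

Call:
move_arm([
  [0,0.0,0.006,0],
  [0,0.0,0.006,0],
])

```text
time: 15.3
tool_pos: [0.4903, -0.1624, 0.0398]
tool_rot: [2.467, 1.57, 0.785]
contact_force: [1.0, 3.8, 2.4]
opening: 0.0247
```

```bash
python3 -c "
from h import *
inc(world(-.006,.002,.039))
im=robot.read_camera('wrist')[:,:,::-1]; cv2.imwrite('pics/w13.png',im)
im=robot.read_camera('side')[:,:,::-1]; cv2.imwrite('pics/s13.png',cv2.resize(im[90:210,200:360],None,fx=5,fy=5,interpolation=cv2.INTER_CUBIC))
"
```

```text
t 15.3 pos [ 0.4903 -0.1624  0.0398] box [-0.0068  0.0015  0.0398] head -96.36 inc [0.0021 0.0012 0.0021] twist 0.0007 dist 0.001 F [0.96 3.85 2.4 ] op 0.0247
```

View pics/s13.png

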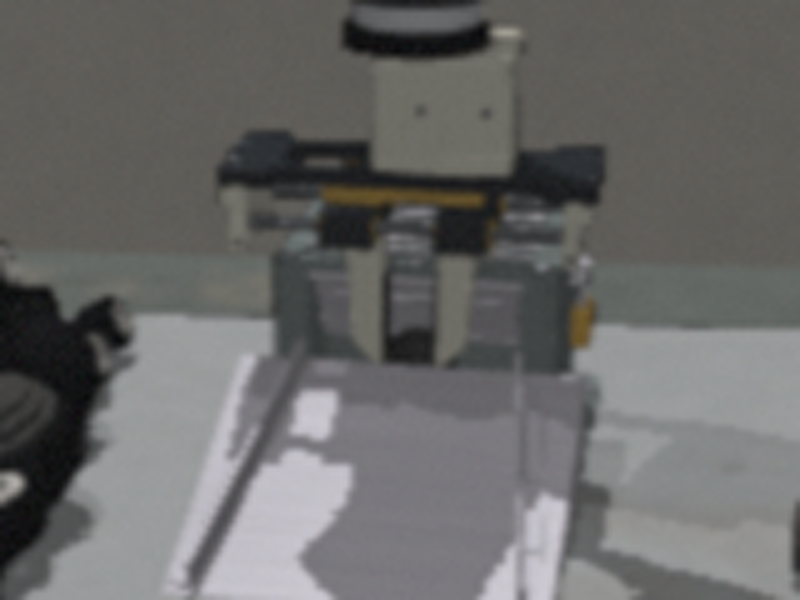

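View pics/w13.png

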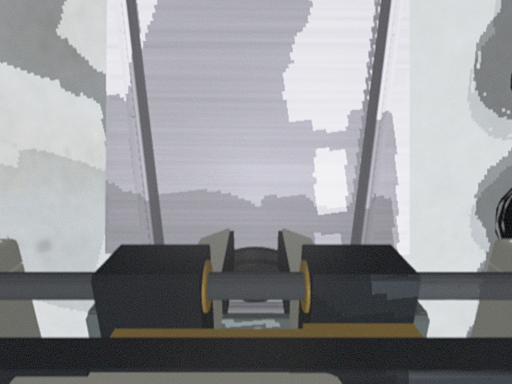

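```bash
python3 -c "
from h import *
im=robot.read_camera('side')[:,:,::-1]; c=cv2.resize(im[135:175,255:310],None,fx=14,fy=14,interpolation=cv2.INTER_CUBIC); cv2.imwrite('pics/s14.png',cv2.convertScaleAbs(c,alpha=1.8,beta=10))
im=robot.read_camera('wrist')[:,:,::-1]; c=cv2.resize(im[225:345,200:320],None,fx=5,fy=5,interpolation=cv2.INTER_CUBIC); cv2.imwrite('pics/w14.png',cv2.convertScaleAbs(c,alpha=1.8,beta=10))
"
```

```text
(no output)
```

View pics/s14.png

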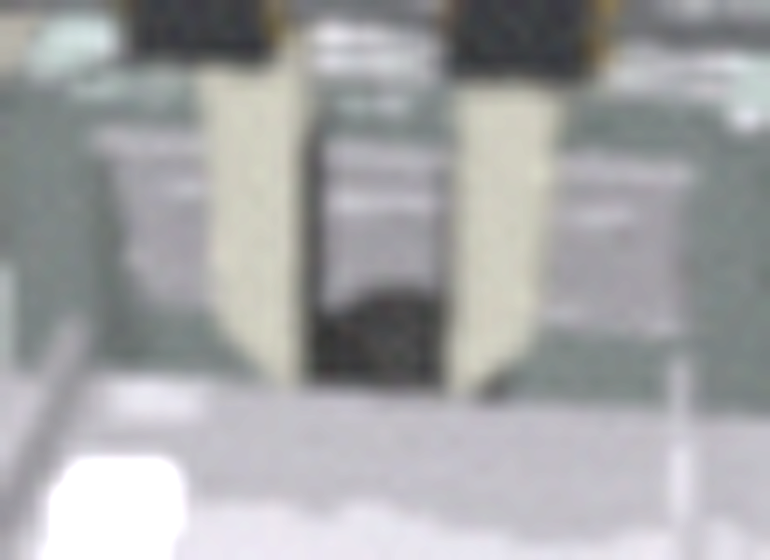

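View pics/w14.png

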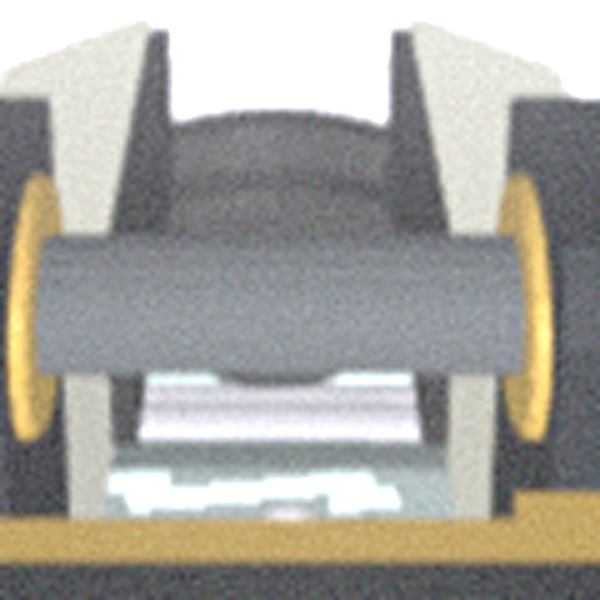

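The flap is raised and the boot is in the mouth, but the fingers seem to be holding its rear down. I'll ease up and back slightly to let it tip in.

Call:
move_arm([
  [-0.005,0,-0.003,0],
  [-0.01,0,-0.006,0],
  [-0.01,0,-0.006,0],
])

```text
time: 15.88
tool_pos: [0.4903, -0.1605, 0.0437]
tool_rot: [-0.064, 1.57, -1.745]
contact_force: [0.1, -0.6, -0.2]
opening: 0.0247
```

```bash
cat > z.py <<'E'
import sys
from h import *
k=sys.argv[1]
inc(world(-.006,.002,.039))
im=robot.read_camera('side')[:,:,::-1]; c=cv2.resize(im[130:175,255:310],None,fx=10,fy=10,interpolation=cv2.INTER_CUBIC); c=cv2.convertScaleAbs(c,alpha=1.6,beta=10)
im=robot.read_camera('wrist')[:,:,::-1]; d=cv2.resize(im[225:345,200:320],(230,450) and (225,450),interpolation=cv2.INTER_CUBIC); d=cv2.convertScaleAbs(d,alpha=1.6,beta=10)
cv2.imwrite(f'pics/z{k}.png',np.hstack([c,d]))
E
python3 z.py 1
```

```text
t 15.88 pos [ 0.4903 -0.1605  0.0437] box [-0.0087  0.0013  0.0437] head -96.33 inc [0.0118 0.0018 0.0068] twist 0.0012 dist 0.006 F [ 0.12 -0.63 -0.18] op 0.0247
```

View pics/z1.png

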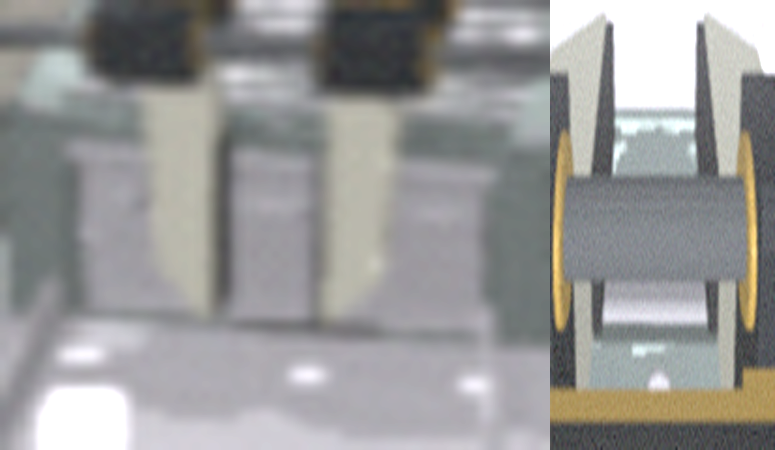

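The boot has dropped in and the flap hangs shut, with only the grey flap visible between the fingers. I'll draw back and up, clear of everything, and check.

Call:
move_arm([
  [-0.02,0,-0.05,0],
  [-0.08,0,-0.12,0],
  [-0.18,0,-0.2,0],
  [-0.28,0,-0.28,0],
  [-0.35,0,-0.35,0],
])

```text
time: 16.6
tool_pos: [0.5059, -0.0188, 0.1861]
tool_rot: [1.593, 1.569, -0.087]
contact_force: [0.1, -0.8, -0.2]
opening: 0.0248
```

Call:
move_arm([
  [0,0,-0.12,0],
  [0,0,-0.25,0],
  [0,0,-0.37,0],
  [0,0,-0.37,0],
  [0,0,-0.37,0],
])

```text
time: 17.23
tool_pos: [0.5215, 0.1263, 0.1838]
tool_rot: [-0.355, 1.57, -2.035]
contact_force: [-0.0, -0.9, 0.5]
opening: 0.0247
```

```bash
python3 -c "
from h import *
inc(world(-.3,0,.2))
im=robot.read_camera('top')[:,:,::-1]; cv2.imwrite('pics/t20.png',im)
b=cv2.resize(im[165:285,350:450],None,fx=4,fy=4,interpolation=cv2.INTER_CUBIC)
im=robot.read_camera('side')[:,:,::-1]; cv2.imwrite('pics/s20.png',im); c=cv2.resize(im[110:230,200:340],None,fx=2.8,fy=4,interpolation=cv2.INTER_CUBIC)
cv2.imwrite('pics/z20.png',np.hstack([b,c]))
"
```

```text
t 17.23 pos [0.5215 0.1263 0.1838] box [-0.2972  0.0004  0.1838] head -96.26 inc [-0.0404 -0.001  -0.0069] twist 0.0023 dist 0.016 F [-0.   -0.87  0.46] op 0.0247
```

View pics/t20.png

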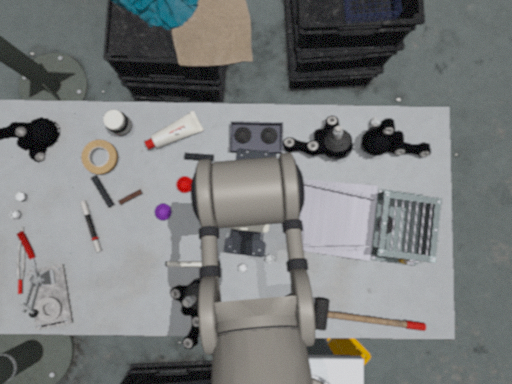

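View pics/s20.png

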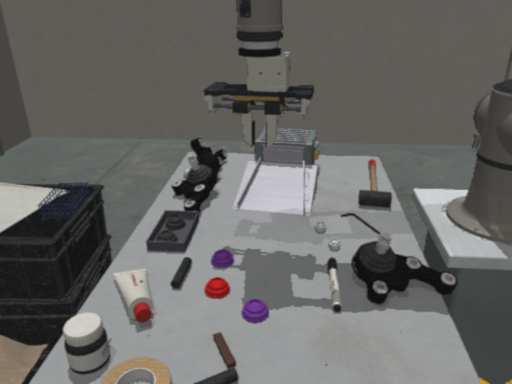

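View pics/z20.png

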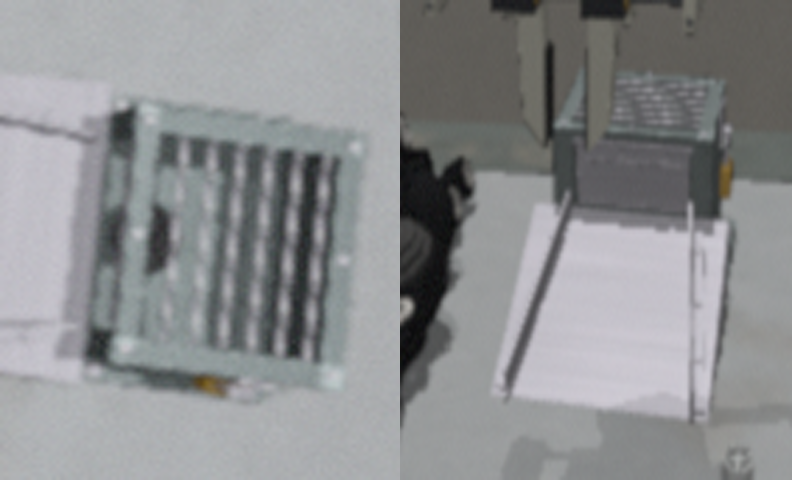

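```bash
python3 -c "
from h import *
for q in [(377,225),(385,225),(393,225)]:
  print([box(plane('top',q,z)).round(4) for z in (.003,.014,.025,.06)])
a=cv2.imread('pics/s20.png').astype(int);b=cv2.imread('pics/side0.png').astype(int)
d=np.abs(a-b).max(2)[128:172,255:320]; print(d[26:44].mean().round(1)); 
c=lambda n:cv2.resize(cv2.imread(n)[120:175,250:325],None,fx=5,fy=8,interpolation=cv2.INTER_CUBIC)
cv2.imwrite('pics/cmp.png',np.hstack([c('pics/side0.png'),c('pics/s20.png')]))
e=lambda n:cv2.resize(cv2.imread(n)[180:275,365:450],None,fx=4.5,fy=5,interpolation=cv2.INTER_CUBIC)
cv2.imwrite('pics/cmp2.png',np.hstack([e('pics/top0.png'),e('pics/t20.png')]))
"
```

```text
[array([ 0.0273, -0.0015,  0.003 ]), array([ 0.0239, -0.0019,  0.014 ]), array([ 0.0206, -0.0023,  0.025 ]), array([ 0.01  , -0.0036,  0.06  ])]
[array([0.0477, 0.0011, 0.003 ]), array([0.0442, 0.0007, 0.014 ]), array([0.0406, 0.0002, 0.025 ]), array([ 0.0294, -0.0012,  0.06  ])]
[array([0.0682, 0.0037, 0.003 ]), array([0.0644, 0.0032, 0.014 ]), array([0.0606, 0.0027, 0.025 ]), array([0.0487, 0.0012, 0.06  ])]
4.4
```

View pics/cmp.png

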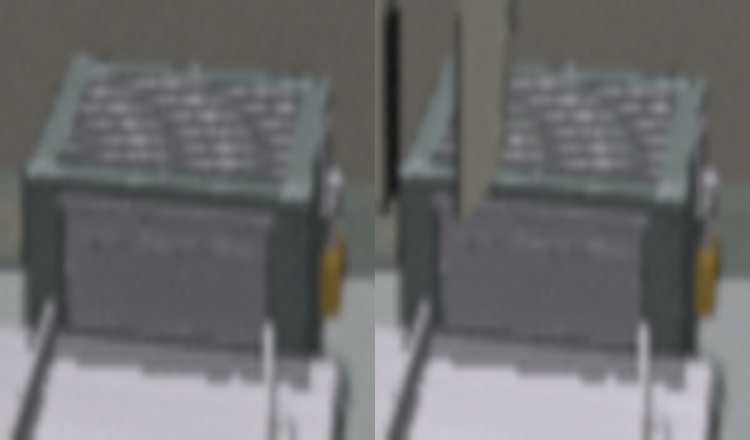

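View pics/cmp2.png

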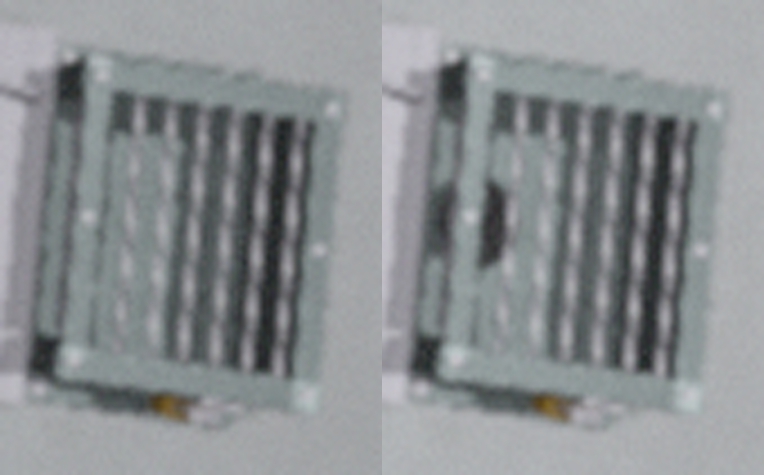

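```bash
python3 -c "
from h import *
print(robot.hand_in())"
```

```text
the job is handed in; nothing more can be done
None
```

The rejected boot is in the reject box, the flap has swung shut behind it, and the job is handed in at about 17 s. I pushed it with the two part-open fingertips as a cradle, across the bench, up the ramp and over the sill. I then eased up and back so it tipped in, and drew clear.

**Last checks:**
- **Boot:** the top view shows it through the lid bars on the box floor, about 4–5 cm behind the sill and near mid width.
- **Flap:** in the side view it looks the same as in the starting picture. I could not read its angle directly.
- **Other things:** in the last side view the nuts, marker, sleeve and tray look unmoved. I judged that by eye and did not measure them.
- **Contact force:** under 1 N at the end, with the arm clear. The highest I read while pushing was about 6 N.

**What went wrong or disagreed:**
- **First push missed:** the fingertips end 22 mm short of the reported TCP, so they passed over the boot without moving it. I found the true height by touching the bench lightly (about 6 N) and corrected for it.
- **Pinning:** the fingers pinned the boot briefly, once on the ramp (about 5.7 N) and once at the sill. Easing up freed it both times.
- **Ramp position:** the ramp foot came out about 3 mm from my first estimate, and I allowed for it.

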